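# Hold a bore probe centred in its guide bush

## Robot

A 6-joint arm with a two-finger parallel gripper is mounted at the origin on the work surface. World frame = base frame: x ahead of the robot, y to its left, z up, the work surface at z = 0. Lengths are in mm, angles in rad, forces in N, time in s.
With the tool pointing down it reaches from about 200 to 875 mm from the base axis. Payload 3.4 kg.
Tool frame: the origin (TCP) lies between the finger pads; the fingertips stand 11 mm ahead of it and the grasp point (between the pads) lies 8 mm behind it; z points along the fingers, y is the line along which they close (so a half turn about z gives the same grasp; the last joint's range is limited). The gripper opens to 94 mm and grips with 3 to 60 N. Pads are 16 mm wide; open, the fingers measure 119 mm over their backs; the gripper's body (75 mm by 177 mm) begins 78 mm behind the grasp point.
Start: joints at [1.011, 0.276, 1.505, -0, 1.361, -0.121], TCP at [244.312, 520.554, 216.493] pointing down, gripper open.
Joint ranges: [-2.89, 2.89], [-0.75, 2.08], [0.22, 2.7], [-1.18, 4.32], [0.11, 2.71], [-2.7, 2.7]. Speed limits (rad/s): [2.57, 2.57, 3.14, 3.14, 3.14, 3.14].

## Interface

Orientations are given as a unit quaternion [x, y, z, w].
In Python, from cell import * gives the robot as it stands. Calls block until the motion is done:
- move_pose(position, orientation): joint-space move of the TCP to a pose.
- move_linear(position, ori=None, max_speed=150, f_stop=None): straight line of the TCP; ori=None keeps the orientation; max_speed is the mean speed in mm/s. With f_stop (N) it stops when the force on the tool has changed by that much, and returns True; else False.
- set_joints(angles): joint-space move.
- command_gripper(opening, grip_force=None): opening from 0.0 (shut) to 1.0 (fully open); grip_force is the grip in N (None keeps the last); returns when the fingers have stopped.
- sleep(seconds).
- inverse_kinematics(position, orientation): joint angles nearest the present ones, or None.
- grab_frame(name): name is "side" or "top" or "wrist"; returns the picture (400x640x3 uint8, blue, green, red); there is no depth.
- camera_info(name): a dict with "fx", "fy", "cx", "cy" (pixels), "R" (3x3) and "t" (3): a world point X has camera coordinates R X + t. Camera axes: x right, y down, z forward; pixel columns grow to the right and rows downward; lengths in mm; the calibration is good to about 2 mm. A picture is of the moment at which its call begins: read the wrist's pose just before it. camera_info takes no time and is no camera call; for the wrist camera it gives the pose at the moment of the call.
A pose or a line that the arm cannot do raises PlanningError and nothing moves.
- job_done(): hands the job in; it is judged then, once.
Readings, each from a call of its own:
- get_time(): time.
- get_joint_positions(): joint angles.
- get_joint_velocities(): joint speeds.
- get_tau(): joint torques, N m.
- get_tool_pos(): TCP position.
- get_ee_rot(): TCP orientation.
- get_wrist_force(): force on the tool from outside, world axes, zero at the start.
- get_moment(): the same for the moment, N m.
- get_opening(): opening from 0.0 (shut) to 1.0 (fully open).
- get_finger_force(): force on a finger pad.
Only numpy, scipy, OpenCV 4.12 (cv2) and the standard library are available. Lean on these libraries where they do the work, as an engineer would, in place of code of your own. Each camera call takes 0.05 s, during which the arm holds its last target. There are 200 camera calls.

## Task

Uncover the guide bush: lift the red cover off it and put it in the grey parts tray. Then take the probe out of its wooden rack by the orange handle and lower it upright through the brass bush until the yellow band on its rod is level with the bush's mouth, never letting the probe touch the bush or any part of the stand, and leaving the other things on the bench where they are. Finish while still holding the probe there, motionless and centred in the bush: do not set it down or let go.

Things in the scene. Friction and masses are not known exactly. Their poses are not given: they have to be found in the camera images.
- stand: Guide stand, fixed to the bench (place and yaw vary): green base 150 x 130 x 12 mm, a dark steel hub on it (outer diameter 64, bore 40, from z 12 to 62 mm, the bore ends at the base's top), two green posts at y = +-55 mm and an aluminium bridge plate 110 (x) x 130 (y) mm whose top is 100 mm above the bench. A brass bush sits in the plate's centre, its mouth standing 4 mm proud of the plate. Origin: centre of the underside, straight below the bush's axis; z up.
- bush_mouth (a point): Centre of the brass bush's open mouth, 104 mm above the bench. Bush: outer diameter 42, bore 26 mm, vertical, 26 mm long downwards from the mouth; the hub's wider bore follows on the same axis. The axes are those of the stand, z up.
- cover: Loose cover that lies on the bush's mouth and shuts it: red disc, diameter 48, 8 mm thick, with an upright black cylindrical knob on top, diameter 22, from 8 to 42 mm above the underside. 80 g nominal (varies). Origin: centre of the underside, z up along the knob.
- tray: Grey open parts tray, fixed to the bench, 180 (x) x 160 (y) x 16 mm outside, walls and floor 5 mm. Origin: centre of the underside. It lies on one side of the stand, the rack on the other; which is where varies.
- rack: Wooden probe rack, fixed to the bench: base 120 x 110 x 10 mm, two side boards at x = +-53 mm, top board 120 x 110 mm whose upper face is 130 mm above the bench, with one 24 mm hole in its centre through which the probe's rod hangs, the probe's flange resting on the board. Origin: centre of the underside, z up.
- probe: Loose probe, upright in the rack: steel rod of diameter 12 from the tip to 110 mm above it, dark flange of diameter 36 from 110 to 116 mm, orange square handle 24 x 24 mm (flats facing the probe's x and y axes) from 116 to 180 mm. 160 g nominal (varies). Origin: centre of the rod's flat tip (its lower end); z runs up along the rod to the handle. Pull it straight up about 120 mm to clear the rack.
- probe_tip (a point): Centre of the probe rod's lower end.
- probe_band (a point): Middle of the yellow band on the probe's rod, on the rod's axis, 60 mm above the tip; the band is 24 mm long.
- tin: Bystander: closed can, diameter 60, 75 mm high, standing beyond the work. Origin: centre of the underside.
- wrench: Bystander: steel wrench lying on the bench beyond the work. Origin: its middle, on the bench.
- screwdriver: Bystander: screwdriver lying on the bench beyond the stand. Origin: its middle, on the bench.
Not all that is in view belongs to the job. What is meant by the cover is not green, and is the larger of those in its own colour.

How it is judged:
By the outcome, as a careful person would: the job done as asked, in the order asked, and still so for the second after the job is handed in, while the arm keeps its last pose, push and grip.
It also fails if it takes over 61 s, if anything falls off the work surface, if the arm or the gripper's body presses on something with over 40 N, if the wrist force passes 120 N, or if a joint passes its speed limit or range.

## Working session

There is one attempt and no reset: what is moved stays moved. The work goes in short steps, each a Python script; the robot and the scene stay as the last script left them, time stands still between calls to the robot, and variables do not carry over. Pictures are saved under pics/ and viewed, at most 10 in all, crops included, and the job is handed in when it is done.

```bash
mkdir -p pics; ls; python3 - <<'E'
from cell import *
import cv2,numpy as np
for n in("top","side"):
    cv2.imwrite(f"pics/{n}0.png",grab_frame(n)); c=camera_info(n)
    print(n,c["fx"],c["cx"],c["cy"],(-np.array(c["R"]).T@c["t"]).round(),np.round(c["R"],2).tolist())
print(get_time(),get_ee_rot())
E
```

```text
pics
top 443.18144291594285 324.8417824051683 200.41008688173542 [ 381.    3. 1110.] [[-0.06, -1.0, 0.0], [-0.97, 0.06, -0.24], [0.24, -0.02, -0.97]]
side 398.420102608129 318.4581909697088 199.18018425038156 [ 156. -526.  713.] [[0.75, -0.66, -0.0], [-0.44, -0.49, -0.75], [0.49, 0.56, -0.66]]
0.1 [ 2.17612612e-01  9.76034899e-01 -7.53051929e-04 -2.42538882e-04]
```

View pics/top0.png

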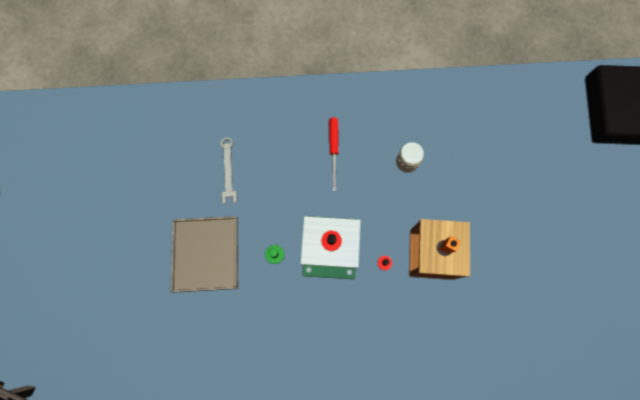

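View pics/side0.png

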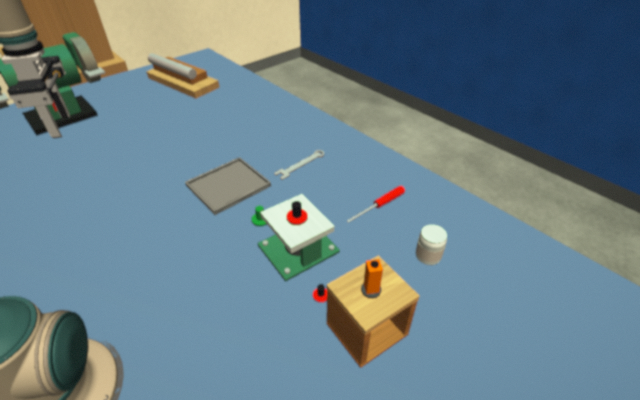

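The red-cover candidates in the top view are the large red disc on the stand (332,240), a small red one on the bench (385,263) and a green one (275,254). I choose (332,240), because it is red and larger and lies on the bush. The tray is at (205,254), the rack at (445,248) and the probe handle at about (452,244).

```bash
cat > h.py <<'E'
from cell import *
import cv2,numpy as np
from scipy.spatial.transform import Rotation as Ro
def world(c,uv,z):
    R=np.array(c["R"]);o=-R.T@np.array(c["t"])
    d=R.T@np.array([(uv[0]-c["cx"])/c["fx"],(uv[1]-c["cy"])/c["fy"],1]);return o+d*(z-o[2])/d[2]
def proj(c,X):
    p=np.array(c["R"])@X+c["t"];return np.array([c["fx"]*p[0]/p[2]+c["cx"],c["fy"]*p[1]/p[2]+c["cy"]])
def down(yaw): # tool y axis (closing) direction: world angle yaw+90deg; z down
    return (Ro.from_euler('z',yaw)*Ro.from_quat([1,0,0,0])).as_quat()
def shot(n,f):
    c=camera_info(n);i=grab_frame(n);cv2.imwrite("pics/"+f,i);return c,i
E
python3 - <<'E'
from h import *
c=camera_info("top")
for n,uv,z in[("cover",(332,240),112),("tray",(205,254),16),("rack",(445,248),130),("handle",(454,243),200)]:print(n,world(c,uv,z).round())
w=camera_info("wrist");R=Ro.from_quat(get_ee_rot()).as_matrix()
o=-np.array(w["R"]).T@w["t"];print("cam in tool",R.T@(o-get_tool_pos()),(np.array(w["R"])@R).round(2).tolist(),w["fx"])
p=world(c,(332,240),112)
for yaw in(0,np.pi/2,-np.pi/2,np.pi):print(yaw,inverse_kinematics([p[0],p[1],250],down(yaw)))
E
```

```text
cover [535. -25. 112.]
tray [533. 287.  16.]
rack [ 499. -274.  130.]
handle [ 500. -274.  200.]
cam in tool [  69.99465127   -0.22365607 -168.51315319] [[-0.0, 1.0, -0.0], [-0.97, -0.0, -0.24], [-0.24, -0.0, 0.97]] 277.3922946066509
0 [-1.77256319e-01  1.98285685e-01  1.52785764e+00 -4.44089210e-16
  1.41544933e+00  1.39354001e+00]
1.5707963267948966 [-1.77256319e-01  1.98285685e-01  1.52785764e+00 -4.44089210e-16
  1.41544933e+00 -1.77256319e-01]
-1.5707963267948966 None
3.141592653589793 [-1.77256319e-01  1.98285685e-01  1.52785764e+00 -4.44089210e-16
  1.41544933e+00 -1.74805265e+00]
```

```bash
python3 - <<'E'
from h import *
move_pose([535,-25,260],down(0))
c,i=shot("wrist","w1.png");np.save("w1.npy",c,allow_pickle=True)
h=cv2.cvtColor(i,cv2.COLOR_BGR2HSV);m=((h[...,0]<8)|(h[...,0]>172))&(h[...,1]>150)&(h[...,2]>80)
n,l,s,ce=cv2.connectedComponentsWithStats(m.astype(np.uint8))
for k in range(1,n):
    if s[k,4]>100:
        cn=cv2.findContours((l==k).astype(np.uint8),0,2)[0][0];e=cv2.fitEllipse(cn);print(s[k],e,world(c,e[0],112))
d=cv2.inRange(h,(0,0,0),(180,255,60));n,l,s,ce=cv2.connectedComponentsWithStats(d)
for k in range(1,n):
    if s[k,4]>100:print("dark",s[k],ce[k],world(c,ce[k],146))
print(get_tool_pos(),get_time())
E
```

```text
[294 176  39  39 826] ((313.5806579589844, 195.06375122070312), (37.69041061401367, 37.995948791503906), 74.88919830322266) [534.68799527 -23.06753831 112.        ]
[386 200  22  21 256] ((396.5445556640625, 210.0819091796875), (19.63127899169922, 20.826644897460938), 62.34180450439453) [ 516.60669616 -121.24588302  112.        ]
dark [451   0  38  50 764] [463.71465969  31.38612565] [ 694.69823167 -159.74538454  146.        ]
dark [468   0  28  40 288] [475.97916667  22.90972222] [ 701.55088584 -169.93268136  146.        ]
dark [151 120  19 115 410] [160.56829268 177.38780488] [560.55741351 133.84746765 146.        ]
dark [ 44 122 118 112 561] [ 67.17290553 186.45811052] [550.99501773 231.76401045 146.        ]
dark [    0   160   640   240 66941] [341.16173944 331.18492404] [377.00020916 -55.92701415 146.        ]
dark [305 189  18  23 335] [313.49253731 199.88358209] [536.99857959 -23.10851573 146.        ]
dark [394 208  13  12 106] [399.75471698 213.22641509] [ 522.57255821 -114.48000608  146.        ]
dark [  0 258  67  34 588] [ 27.29591837 272.87244898] [452.59437601 297.50050868 146.        ]
[534.99316856 -24.16760527 259.9724849 ] 2.3667
```

View pics/w1.png

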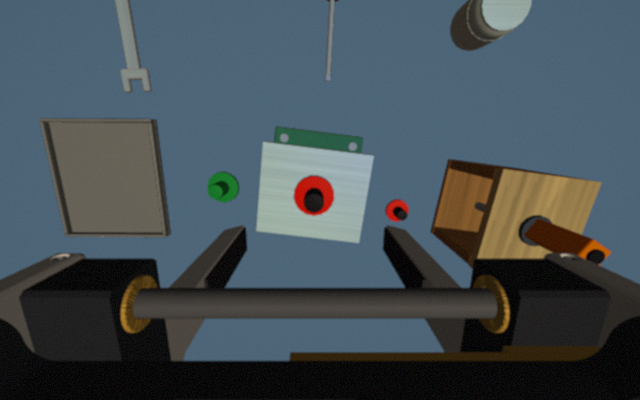

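The large red cover is on the bush at (314,195), with its knob on the same spot. The small red one (397,210) and the green one (223,187) are decoys. The tray's outer corners are at (42,119), (157,119), (169,235) and (65,235).

```bash
python3 - <<'E'
from h import *
c=np.load("w1.npy",allow_pickle=True).item()
t=np.mean([world(c,p,16) for p in[(42,119),(157,119),(169,235),(65,235)]],0);print("tray",t)
x,y=535.2,-23.1
move_linear([x,y,160],down(0),max_speed=200)
command_gripper(0.5)
move_linear([x,y,127],max_speed=80)
command_gripper(0,25);print("open mm",get_opening()*94,get_finger_force(),get_wrist_force())
move_linear([x,y,210],max_speed=120);print(get_opening()*94,get_wrist_force())
move_linear([t[0],t[1],120],max_speed=250)
print(move_linear([t[0],t[1],29],max_speed=100,f_stop=6),get_tool_pos())
sleep(.2)
command_gripper(0.5)
move_linear([t[0],t[1],130],max_speed=200)
move_pose([440,-273,330],down(0))
print(get_tool_pos(),get_time())
c,i=shot("wrist","w2.png");np.save("w2.npy",c,allow_pickle=True)
shot("top","top2.png")
h=cv2.cvtColor(i,cv2.COLOR_BGR2HSV);m=cv2.inRange(h,(3,220,100),(14,255,255));n,l,s,ce=cv2.connectedComponentsWithStats(m)
for k in range(1,n):
    if s[k,4]>100:print(s[k],ce[k])
E
```

```text
tray [536.49029338 285.0941714   16.        ]
open mm 21.634298219109287 25.000324845314026 [ 0.25160921 -0.46621582  0.96522931]
21.224011262090766 [-0.35997676  0.1293861  -1.42912469]
True [535.29825006 284.31734163  28.29741797]
[ 440.35458916 -272.29847396  329.5732339 ] 11.7417
```

View pics/w2.png

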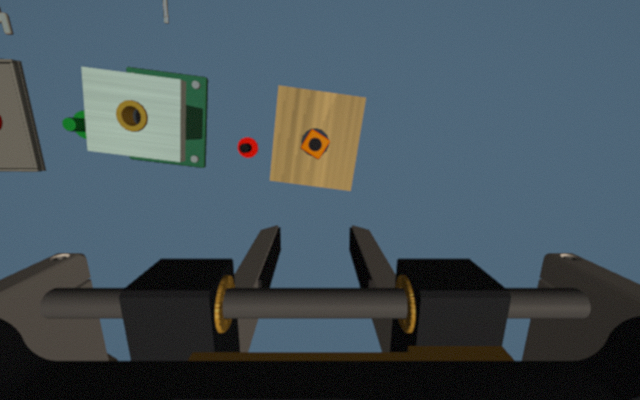

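View pics/top2.png

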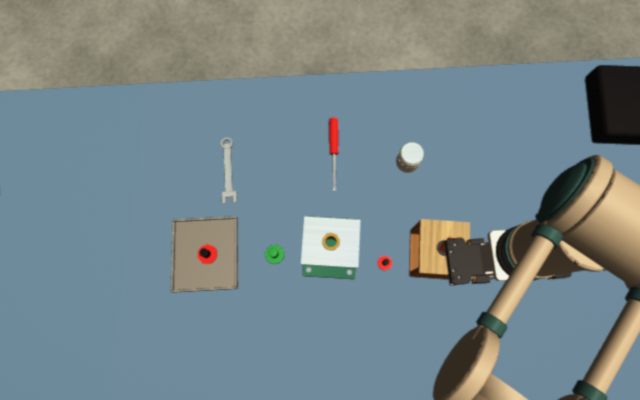

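The cover is in the tray (top view, 207,254). The bush is open at (331,241), the handle top is at (315,144) in the wrist view, and its square is yawed. I'll crop that region to get the yaw.

```bash
python3 - <<'E'
from h import *
i=cv2.imread("pics/w2.png")
cv2.imwrite("pics/c2.png",np.hstack([cv2.resize(i[114:174,285:345],(480,480),interpolation=2)]))
c=np.load("w2.npy",allow_pickle=True).item()
h=cv2.cvtColor(i,cv2.COLOR_BGR2HSV);m=cv2.inRange(h,(3,150,60),(18,255,255));n,l,s,ce=cv2.connectedComponentsWithStats(m)
m[:114]=0;m[174:]=0;m[:,:285]=0;m[:,345:]=0
print(world(c,(315,144),200))
E
```

```text
[ 499.06133379 -272.62897472  200.        ]
```

View pics/c2.png

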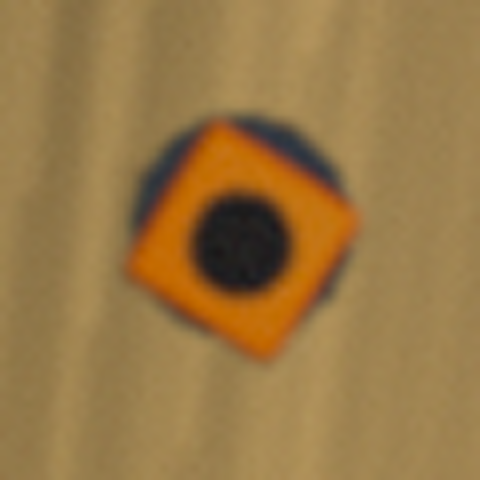

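The handle-top corners in the crop are (218,120), (360,218), (268,360) and (128,268), which gives the yaw. The black dot at (242,243) is its centre.

```bash
python3 - <<'E'
from h import *
c=np.load("w2.npy",allow_pickle=True).item()
P=np.array([world(c,np.array(p)/8+[285-.44,114-.44],200) for p in[(218,120),(360,218),(268,360),(128,268)]])
print(P.round(1),P.mean(0))
a=[np.arctan2(*(P[(k+1)%4]-P[k])[[1,0]]) for k in range(4)]
ang=np.angle(np.mean(np.exp(4j*np.array(a))))/4; print("ang",np.degrees(ang))
ctr=(P.mean(0)+world(c,np.array((242,243))/8+[284.56,113.56],200))/2;print(ctr)
yaw=ang  # in -45..45
q=down(yaw);x,y=ctr[:2]
move_pose([x,y,240],q); command_gripper(0.5)
move_linear([x,y,167],max_speed=100)
command_gripper(0,40);print("open",get_opening()*94,get_finger_force(),get_wrist_force(),get_tool_pos())
print(move_linear([x,y,300],max_speed=100,f_stop=15),get_opening()*94,get_wrist_force())
np.save("q.npy",q)
w=world(c,(132,116),104);print("bush est",w)
move_linear([w[0]-30,w[1]-60,300],max_speed=200)
sleep(.3)
c,i=shot("wrist","w3.png");np.save("w3.npy",c,allow_pickle=True)
c,i=shot("side","s3.png")
print(get_tool_pos(),get_ee_rot(),q,get_time())
E
```

```text
[[ 514.8 -269.3  200. ]
 [ 502.4 -287.9  200. ]
 [ 483.9 -275.9  200. ]
 [ 495.9 -257.4  200. ]] [ 499.21844055 -272.62650264  200.        ]
ang -32.97202194490487
[ 499.17326661 -272.52775906  200.        ]
open 23.60802313530284 39.96456563472748 [-0.34660081  1.32691356  0.32816536] [ 499.41905586 -272.61237415  167.39708286]
False 23.75279520541961 [-0.15056113  0.31015218 -1.96031051]
bush est [532.66522927 -23.91730197 104.        ]
[502.68749314 -84.36175271 299.90710168] [ 9.58778946e-01 -2.84153000e-01 -6.76322514e-05  9.81717755e-06] [ 0.95888905 -0.28378124  0.          0.        ] 17.0583
```

View pics/w3.png

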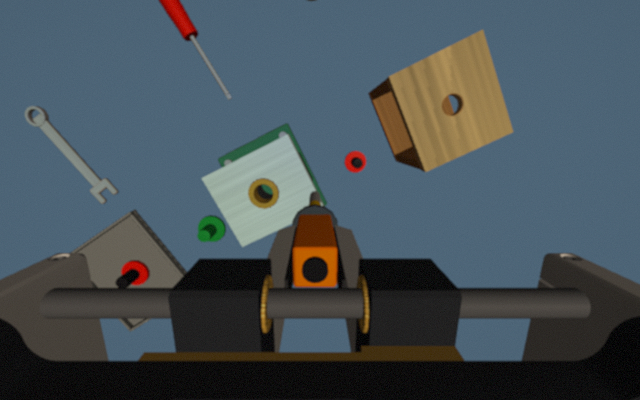

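View pics/s3.png

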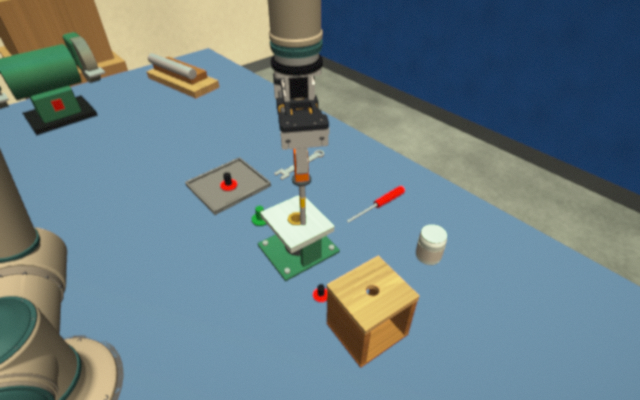

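The probe is held upright: its band is at about (303,203) in the side view and its tip at about (316,196) in the wrist view. The open bush is at (264,193) in the wrist view, and nothing else has moved. Next I measure the bush and the band numerically.

```bash
python3 - <<'E'
from h import *
def comp(f,box,lo=(15,120,70),hi=(32,255,255)):
    i=cv2.imread("pics/"+f);x0,y0,x1,y1=box
    m=cv2.inRange(cv2.cvtColor(i,cv2.COLOR_BGR2HSV),lo,hi);M=np.zeros_like(m);M[y0:y1,x0:x1]=m[y0:y1,x0:x1];return M
ct=camera_info("top");cs=camera_info("side")
for f,box,c in[("w3.png",(240,170,290,216),np.load("w3.npy",allow_pickle=True).item()),("w2.png",(110,92,155,138),np.load("w2.npy",allow_pickle=True).item()),("top2.png",(318,228,345,255),ct)]:
    M=comp(f,box);p=cv2.findNonZero(M);e=cv2.fitEllipse(cv2.convexHull(p));print(f,e,world(c,e[0],104))
c3=np.load("w3.npy",allow_pickle=True).item();T=get_tool_pos()
print("proj band wrist",proj(c3,T+[0,0,-87.4]),"tip",proj(c3,T+[0,0,-147.4]),"side band",proj(cs,T+[0,0,-87.4]),"tip",proj(cs,T+[0,0,-147.4]),"flange",proj(cs,T+[0,0,-34.4]),"bush(534,-24)",proj(cs,np.array([534,-24,104])))
M=comp("s3.png",(296,190,312,216));print("band side",cv2.findNonZero(M).reshape(-1,2).mean(0),cv2.boundingRect(M))
M=comp("s3.png",(280,205,301,226));print("bush side",cv2.boundingRect(M))
a=cv2.imread("pics/s3.png")[165:240,270:345];b=cv2.imread("pics/w3.png")[160:235,250:350]
cv2.imwrite("pics/c3.png",np.hstack([cv2.resize(a,(340,340),interpolation=2),cv2.resize(b,(453,340),interpolation=2)]))
E
```

```text
w3.png ((263.1461486816406, 192.93960571289062), (27.89457130432129, 28.959936141967773), 123.6001968383789) [533.62547837 -22.72135793 104.        ]
w2.png ((131.2904052734375, 115.37671661376953), (27.07552146911621, 32.07011413574219), 133.92013549804688) [533.47418033 -23.08077361 104.        ]
top2.png ((330.4615783691406, 241.14991760253906), (15.630648612976074, 16.022655487060547), 15.967132568359375) [533.44151059 -21.81240209 104.        ]
proj band wrist [314.08419028 208.62379871] tip [314.17003164 195.11857379] side band [302.55644432 200.69840858] tip [303.48963432 223.23751037] flange [301.64597279 178.70802017] bush(534,-24) [297.47634813 217.63325599]
band side [301.16666667 204.66666667] (296, 198, 9, 18)
bush side (288, 205, 13, 20)
```

View pics/c3.png

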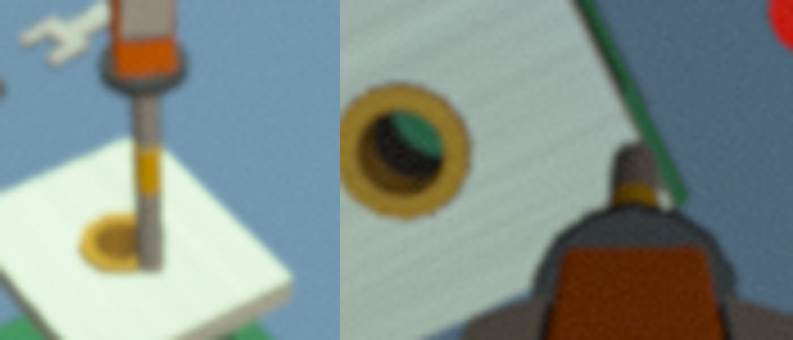

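The bush is at about (533.5,-22.6). The rod tip and band fall within about 1 mm of their predicted pixels, so the probe is upright. I'll hover just above the mouth and take one close look.

```bash
python3 - <<'E'
from h import *
B=np.array([533.5,-22.6])
move_linear([*B,300],max_speed=120); move_linear([*B,264],max_speed=80); sleep(.5)
T=get_tool_pos();print(T,get_wrist_force(),get_opening()*94)
c,i=shot("wrist","w4.png");cs,s=shot("side","s4.png")
t=proj(c,T+[0,0,-147.4]);b=proj(c,np.array([*T[:2],104]));print("pred tip",t,"mouth",b)
ts=proj(cs,T+[0,0,-147.4]);bs=proj(cs,np.array([*T[:2],104]));print("side pred tip",ts,"mouth",bs)
def crop(i,p,r=25):
    x,y=np.round(p).astype(int);print("origin",x-r,y-r);return cv2.resize(i[y-r:y+r,x-r:x+r],(400,400),interpolation=2)
cv2.imwrite("pics/c4.png",np.hstack([crop(i,b),crop(s,bs)]))
E
```

```text
[533.53298758 -22.57227879 264.12781997] [-0.10589508 -0.4028854  -1.81240741] 23.74827996238794
pred tip [314.38958586 195.06026725] mouth [314.39856873 192.80419368]
side pred tip [296.66342775 213.18194474] mouth [296.89966699 217.39291653]
origin 289 168
origin 272 192
```

View pics/c4.png

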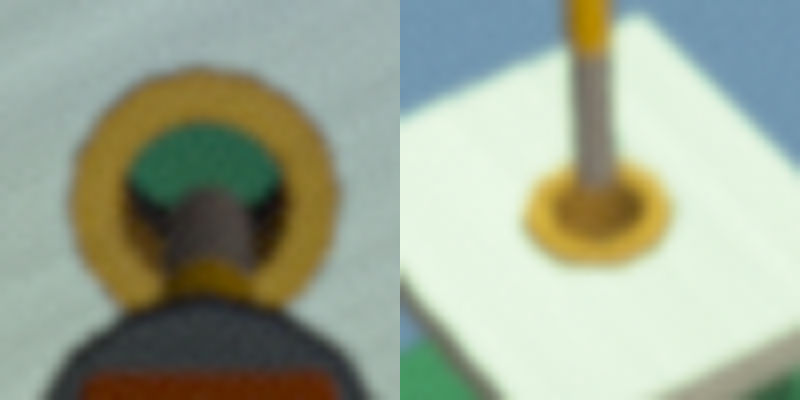

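The ring centre is at (205,199) in the left crop, within 0.5 px of the prediction. The rod tip is about 1 mm off that centre in the wrist view and on-axis in the side view (596 vs 596). I'll apply a small correction and insert.

```bash
python3 - <<'E'
from h import *
x,y=534.2,-22.45
move_linear([x,y,264],max_speed=20);sleep(.3)
print(move_linear([x,y,191.4],max_speed=40,f_stop=5));sleep(.8)
T=get_tool_pos();print(T,get_wrist_force(),get_moment(),get_opening()*94,np.abs(get_joint_velocities()).max(),get_time())
cs,s=shot("side","s5.png")
fl=proj(cs,T+[0,0,-34.4]);print("pred flange side",fl,"mouth",proj(cs,np.array([x,y,104])))
h=cv2.cvtColor(s,cv2.COLOR_BGR2HSV)
u=int(round(fl[0]))
for r in range(int(fl[1])-6,230):print(r,h[r,u].tolist(),end=' ')
E
```

```text
False
[534.19962062 -22.44824062 191.39933086] [-0.50683709 -0.42188625 -2.05982374] [0.03026987 0.11125862 0.00396549] 24.03420291813416 0.001999858602815452 22.3
pred flange side [296.09377664 199.13122818] mouth [297.10057494 217.22295804]
193 [18, 42, 144] 194 [14, 52, 142] 195 [10, 103, 148] 196 [11, 177, 164] 197 [13, 232, 176] 198 [13, 255, 178] 199 [14, 255, 178] 200 [13, 231, 171] 201 [10, 181, 148] 202 [9, 100, 107] 203 [27, 29, 79] 204 [38, 14, 75] 205 [26, 26, 78] 206 [20, 31, 100] 207 [21, 35, 116] 208 [19, 36, 120] 209 [21, 40, 121] 210 [21, 36, 121] 211 [21, 36, 121] 212 [22, 38, 120] 213 [20, 47, 124] 214 [20, 72, 134] 215 [20, 137, 153] 216 [22, 197, 167] 217 [23, 254, 171] 218 [23, 255, 169] 219 [23, 255, 169] 220 [23, 255, 170] 221 [23, 231, 178] 222 [23, 197, 192] 223 [23, 173, 201] 224 [23, 123, 195] 225 [34, 54, 207] 226 [47, 27, 237] 227 [54, 20, 245] 228 [54, 20, 246] 229 [54, 20, 245]
```

```bash
python3 - <<'E'
from h import *
c=camera_info("side");o=-np.array(c["R"]).T@c["t"];b=np.array([534.2,-22.45,104]);d=o-b;d[2]=0;d/=np.linalg.norm(d)
for n,r,z in[("bush front edge",21,0),("flange bottom front",18,50),("band top front",6,12)]:print(n,proj(c,b+r*d+[0,0,z]))
s=cv2.imread("pics/s5.png");h=cv2.cvtColor(s,cv2.COLOR_BGR2HSV)
print("ring row",[(u,h[220,u].tolist()) for u in range(284,312)])
print("rod row",[(u,s[211,u].tolist()) for u in range(286,308)])
E
```

```text
bush front edge [297.47693726 223.99038114]
flange bottom front [296.47288714 205.93641657]
band top front [296.98589545 215.16089013]
ring row [(284, [52, 20, 247]), (285, [52, 20, 246]), (286, [46, 29, 235]), (287, [32, 58, 205]), (288, [24, 127, 195]), (289, [23, 171, 204]), (290, [23, 180, 201]), (291, [23, 183, 183]), (292, [22, 188, 163]), (293, [21, 193, 148]), (294, [22, 211, 144]), (295, [22, 238, 154]), (296, [23, 255, 170]), (297, [23, 255, 180]), (298, [23, 255, 181]), (299, [22, 224, 172]), (300, [22, 196, 160]), (301, [22, 179, 174]), (302, [23, 180, 196]), (303, [23, 169, 208]), (304, [23, 137, 205]), (305, [29, 68, 206]), (306, [42, 36, 232]), (307, [53, 21, 241]), (308, [54, 21, 243]), (309, [55, 20, 242]), (310, [54, 21, 243]), (311, [54, 21, 243])]
rod row [(286, [225, 245, 229]), (287, [226, 245, 230]), (288, [228, 246, 231]), (289, [226, 245, 231]), (290, [225, 245, 230]), (291, [218, 241, 228]), (292, [202, 233, 222]), (293, [169, 208, 196]), (294, [123, 149, 145]), (295, [99, 111, 115]), (296, [104, 116, 121]), (297, [112, 125, 130]), (298, [124, 144, 146]), (299, [148, 181, 177]), (300, [180, 221, 211]), (301, [201, 234, 223]), (302, [215, 239, 226]), (303, [222, 243, 228]), (304, [225, 245, 230]), (305, [227, 246, 231]), (306, [227, 246, 232]), (307, [227, 246, 232])]
```

```bash
python3 -c "
from cell import *
print(job_done())"
```

```text
the job is handed in; nothing more can be done
None
```

I put the red cover in the grey tray and handed the job in at about 22 s. The probe was still held upright and motionless in the bush, its yellow band level with the mouth and the rod centred, both to about 1 mm by the side camera. The insertion showed no sign of contact.

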